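Shift the bench drive through its H-gate and bolt it in gear

ROBOT

A 6-joint arm with a two-finger parallel gripper is mounted at the origin on a cart in front of the work surface, level with it; the furniture and walls round the work are solid. World frame = base frame: x ahead of the robot, y to its left, z up, the work surface at z = 0. Lengths are in mm, angles in rad, forces in N, time in s.
With the tool pointing down it reaches from about 275 to 750 mm from the base axis. Payload 10.2 kg.
Tool frame: the origin (TCP) lies midway between the tips of the shut fingers; the grasp point (between the pads) lies 19 mm behind it (ctrl.grasp_offset is the distance from the TCP to the grasp point, in mm); z points along the fingers, y is the line along which they close (so a half turn about z gives the same grasp; the last joint's range is limited). The gripper opens to 85 mm and grips with 20 to 120 N. Pads are 22 mm wide; open, the fingers measure 114 mm over their backs; the gripper's body (76 mm by 85 mm) begins 54 mm behind the grasp point. The pads swing forward as they close: fully open they stand 13 mm farther back than shut.
Start: joints at [1.11, 0.313, 1.498, -0, 1.331, -0.223], TCP at [123.684, 510.229, 231.294] pointing down, gripper open.
Joint ranges: [-2.94, 2.94], [-0.97, 2.17], [0.19, 2.56], [-1.23, 4.37], [0.02, 3.11], [-2.88, 2.88]. Speed limits (rad/s): [2.39, 2.39, 3.01, 3.14, 3.14, 3.14].

INTERFACE

Orientations are given as a unit quaternion [w, x, y, z].
In Python, from rig import ctrl, viewer, models gives the robot as it stands. The module is installed in compiled form; this text tells all that it offers.
- The arm moves only by the shell command python3 -m pendant 'ROWS' [OPENING] [FORCE]. ROWS is text: rows parted by semicolons, each of 4 numbers parted by spaces: the shift along the tool's x, y, z in m, then the turn about the tool's z in rad. In form: x y z yaw; .... A call has 1 to 10 rows; each row shifts and turns the commanded pose from where the row before left it, along the tool's axes as they then stand; what a row does not reach is not made up. A row lasts 1/8 s, in which the tool goes at most 62.5 mm and 10.7 degrees, less where a joint would pass 70% of its speed; a pose out of reach is approached as far as the arm can. A call is refused whole if a number of a shift passes 0.0625 or a number of a turn 0.188, either way. A call with a gripper value outside its range is refused whole. OPENING is the opening, from 0 (shut) to 1 (fully open), set as the call begins (- or left out, the last holds). The fingers move at their own pace and stop on an object; FORCE is the grip in N (left out, the last holds). Time passes only in rows, so rows that do not move let the fingers close. It gives the time, the measured TCP pose, the force, the opening and the grip force at its end, in the units of the state.
- ctrl.sense(): the state, without advancing time (a new reading comes with each control period).
- viewer.capture(name): name is "scene" or "side" or "wrist"; returns a dict with "color" (400x640x3 uint8, red, green, blue), "vertical_fov" (degrees; the focal length in pixels is half the picture's height over the tangent of half this angle, whatever the lens; pixels are square), "cx", "cy" (the principal point, pixels), "dist" ([k1, k2, p1, p2, k3] as OpenCV has them; the pictures are not rectified), "pose" (4x4, takes a point from camera to world coordinates). Camera axes: x right, y down, z forward; pixel columns grow to the right and rows downward; lengths in mm; the calibration is good to about 2 mm. A picture is of the moment at which its call begins. There is no depth.
- ctrl.finish_job(): hands the job in; it is judged then, once.
Trained networks look in the newest picture that a camera, given by its name, has taken for a name from the list of things; names that differ only in an ending like _2 or _b are one class to them, and where a whole thing is asked for, a point or a joint stands for the part that bears it (a point fixed in the world has none). Each returns a list of dicts, best first, with "p" (0 to 1); they miss things now and then, are a little off and sometimes report something else, mostly with a low value. They report only what shows in the picture. A call takes as long as a camera call. They do not tell look-alikes from the thing itself.
- models.boxes_of(camera, query): "at" ([x, y, z] in mm, in world coordinates, good to about 4 mm: the middle of the surface that is visible of it).
The state is a dict: "time_s": time; "joints": joint angles; "dq": joint speeds; "tau": joint torques, N m; "eef_pos": TCP position; "ee_rot": TCP orientation; "force": force on the tool from outside, world axes, zero at the start; "wrist_torque": the same for the moment, N m; "grip_width": opening from 0.0 (shut) to 1.0 (fully open); "grip_force": force on a finger pad.
Only numpy, scipy, OpenCV 4.12 (cv2) and the standard library are available. Lean on these libraries where they do the work, as an engineer would, in place of code of your own. Each camera call takes 0.05 s, during which the arm holds its last target. There are 200 camera calls.

TASK

Put the little bench drive into its far-left gear and lock it there. First lift the pale grey tin off the bolt's track and stand it upright on the slice of wood; then draw the bolt right out by its knob while the lever is still in its right-hand slot, bring the lever along that slot to the middle, across the neutral slot to the left and fully forward to the far end of the left slot, and last push the bolt fully home again. Let go of everything at the end, and do not shove or tip the things standing round the drive.

Things in the scene. Friction and masses are not known exactly. Their poses are not given: they have to be found in the camera images.
- drive: Grey bench gearbox, fixed, 120 (x) x 104 (y) x 57 mm high. Origin at bench level under the gate centre; +x to its far side, +y to its left; turned by up to 0.35 rad. On its left a bolt track, a bar 46 mm wide (x), top at z = 48 mm, runs along +y to y = 156 mm. A spindle sticks out 34 mm on the right at z = 26 mm.
- gate (a point): Centre of the aluminium gate plate's top, at (0, 0, 57 mm) in the drive's frame, same axes. The plate (8 mm thick, 76 x 84 mm) has an H of slots 12 mm wide: two along x, 40 mm long, centred at y = +16 (left) and y = -16 mm (right), joined by the neutral cross slot along y at x = 0.
- lever_knob (a point): Centre of the lever's black knob (24 mm across, 29 high; stem 8 mm thick), 110 mm from the pivot, which is 6 mm above the bench under the gate centre. In the drive's frame: (110 sin f, 110 sin s cos f, 6 + 110 cos s cos f) mm, f = joint lever, s = joint yoke. The stem has 2 mm play each side in the slots, is stopped by the slot walls, and stays where left; 0.5 N moves it.
- yoke (a joint): Sideways swing of the lever, rad: -0.32 in the right slot, 0 in the middle, +0.32 in the left slot; positive to the drive's left (+y).
- lever (a joint): Fore-and-aft swing of the lever, rad: 0 in neutral, about +0.29 at the far end (+x) of a slot, about -0.29 at the near end (the stops). It starts anywhere in the right slot.
- bolt_knob (a point): Centre of the bolt's upright round brass knob, 16 mm across, 18 mm high (top at z = 100 mm, on a post 11 mm thick), at (0, 76 mm + joint bolt, 91 mm) in the drive's frame. Grip it or push it; about 1.5 N moves it along the drive's y.
- bolt (a joint): Travel of the brass lock bolt, a bar 9.5 mm wide sliding along the drive's y in line with the neutral slot, m: 0 fully home (tip at y = -2 mm, closing the neutral slot and crossing the left slot's middle), 0.034 fully drawn (tip clear of the left slot). Starts home; stays where left. Draw it by its knob, not by shoving it with the lever.
- tin: Round pale grey metal parts tin with a lid, 39 mm diameter, 22 mm high, 30 g, loose; it stands on the end of the bolt track in the bolt knob's way. Origin at the centre of its underside.
- rest_disc: Slice of a branch, a wooden disc about 98 mm across and 14 mm high lying fixed on the bench left or right of the drive. Origin at the centre of its underside.
- teal_tray: Round teal parts tray, 86 mm across and 11 mm high, fixed on the bench on the other side from the wooden disc. Origin at the centre of its underside. Not used.
- blower: Dark red rubber dust blower standing upright just beyond the drive, 48 mm across and 108 mm high. Origin at the centre of its underside. To be left standing.
- jar: Glass jar with black lid, 45 mm across and 40 mm high, standing right of the drive. Origin at the centre of its underside. To be left alone.
- eyeglass: Black flared eye loupe, 36 mm across, 39 mm high, standing on this side of the bolt track. Origin at the centre of its underside. To be left alone.
- small_tin: Smaller black tin, 31 mm across and 25 mm high, standing on the bench beyond the bolt track. Origin at the centre of its underside. To be left alone.
- magnifier_arm: Fixed magnifier lamp hanging over the bench, always in the same place; keep the arm clear of it. Its grey level bar, about 0.49 m above the bench, runs from x = 0.61, y = -0.05 to the lens at x = 0.60, y = -0.33; two slanting bars rise from its left end back to its post at x = 0.91, y = 0.10. The body's own origin is no useful point.
Not all that is in view belongs to the job. What is shaped like the tin but green, purple or yellow is not meant.

How it is judged:
By the outcome, as a careful person would: the job done as asked, in the order asked, and still so for the second after the job is handed in, with the robot touching nothing.
It also fails if it takes over 72 s, if anything falls off the work surface, if the arm or the gripper's body presses on something with over 40 N, if the wrist force passes 120 N, or if a joint passes its speed limit or range.

## Working session

There is one attempt and no reset: what is moved stays moved. The work goes in short steps, Python scripts to look and compute and a shell command to move; the robot and the scene stay as the last step left them, time stands still between calls to the robot, and variables do not carry over. Pictures are saved under pics/ and viewed, at most 14 in all, crops included, and the job is handed in when it is done.

```bash
mkdir -p pics; ls; cat > h.py <<'E'
import numpy as np, cv2
from rig import ctrl, viewer, models
def shot(c,name=None):
    d=viewer.capture(c)
    if name: cv2.imwrite('pics/'+name,cv2.cvtColor(d['color'],cv2.COLOR_RGB2BGR))
    return d
def cam(d):
    f=200/np.tan(np.radians(d['vertical_fov'])/2)
    return np.array([[f,0,d['cx']],[0,f,d['cy']],[0,0,1]]),np.array(d['dist'],float),np.array(d['pose'])
def ray(d,px,z):
    K,D,T=cam(d); u=cv2.undistortPoints(np.array([[px]],float),K,D)[0,0]
    v=T[:3,:3]@[u[0],u[1],1]; o=T[:3,3]; return o+v*(z-o[2])/v[2]
def proj(d,P):
    K,D,T=cam(d); R=T[:3,:3].T
    return cv2.projectPoints(np.array(P,float).reshape(-1,3),R,-R@T[:3,3],K,D)[0][:,0]
E
python3 - <<'E'
from h import *
for c in ('scene','side'):
    d=shot(c,c+'0.png')
    print(c,d['pose'][:3].round(2).tolist())
    for n in 'drive gate lever_knob bolt_knob tin rest_disc teal_tray blower jar eyeglass small_tin'.split():
        for r in models.boxes_of(c,n)[:4]:
            print(n,round(r['p'],2),np.round(r['at']).tolist(),proj(d,r['at']).round().tolist())
s=ctrl.sense();print(s['eef_pos'],s['ee_rot'],s['force'],s['grip_width'],ctrl.grasp_offset)
E
```

```text
pics
scene [[0.71, -0.52, 0.48, -19.03], [-0.71, -0.53, 0.47, -460.65], [0.01, -0.67, -0.74, 1020.95]]
drive 0.37 [504.0, 149.0, 43.0] [[294.0, 216.0]]
gate 0.86 [505.0, 149.0, 44.0] [[294.0, 216.0]]
bolt_knob 0.61 [525.0, 225.0, 58.0] [[282.0, 195.0]]
tin 0.48 [384.0, 148.0, 23.0] [[264.0, 244.0]]
tin 0.46 [664.0, 240.0, 20.0] [[312.0, 178.0]]
tin 0.42 [719.0, 186.0, 20.0] [[336.0, 178.0]]
rest_disc 0.72 [456.0, -208.0, 16.0] [[377.0, 312.0]]
rest_disc 0.59 [458.0, 398.0, 4.0] [[231.0, 189.0]]
teal_tray 0.66 [459.0, 399.0, 5.0] [[231.0, 188.0]]
teal_tray 0.65 [597.0, 259.0, 26.0] [[292.0, 185.0]]
teal_tray 0.34 [493.0, 124.0, 114.0] [[297.0, 207.0]]
blower 0.5 [620.0, 134.0, 45.0] [[326.0, 198.0]]
blower 0.38 [431.0, 232.0, 22.0] [[257.0, 219.0]]
jar 0.63 [549.0, 22.0, 36.0] [[336.0, 234.0]]
jar 0.22 [494.0, 119.0, 115.0] [[298.0, 208.0]]
eyeglass 0.67 [431.0, 235.0, 23.0] [[256.0, 218.0]]
small_tin 0.41 [597.0, 258.0, 28.0] [[293.0, 184.0]]
side [[-1.0, -0.0, -0.06, 607.05], [0.06, 0.38, -0.92, 900.59], [0.02, -0.92, -0.38, 418.38]]
drive 0.88 [533.0, 206.0, 41.0] [[339.0, 241.0]]

[... 180 characters left out ...]
] [[249.0, 250.0]]
tin 0.71 [532.0, 282.0, 66.0] [[344.0, 249.0]]
tin 0.65 [671.0, 253.0, 21.0] [[271.0, 262.0]]
tin 0.48 [394.0, 161.0, 20.0] [[399.0, 239.0]]
rest_disc 0.77 [458.0, -194.0, 14.0] [[352.0, 186.0]]
rest_disc 0.44 [504.0, 132.0, 101.0] [[351.0, 200.0]]
teal_tray 0.95 [464.0, 398.0, 4.0] [[390.0, 316.0]]
blower 0.83 [636.0, 159.0, 38.0] [[290.0, 232.0]]
jar 0.68 [556.0, 44.0, 33.0] [[324.0, 212.0]]
eyeglass 0.53 [435.0, 241.0, 27.0] [[389.0, 255.0]]
small_tin 0.77 [605.0, 274.0, 20.0] [[305.0, 268.0]]
[123.69590475 510.21290995 231.29138312] [-1.19641543e-05  1.18629522e-01  9.92938586e-01 -1.43159475e-05] [1.54699882 0.03156801 0.18115259] 1.0000841474753916 18.700000000000003
```

```bash
python3 - <<'E'
import cv2,numpy as np
a=cv2.imread('pics/scene0.png')[150:340,200:420]
b=cv2.imread('pics/side0.png')[160:340,220:430]
a=cv2.resize(a,(800,600*1) if 0 else (660,570),interpolation=cv2.INTER_CUBIC)
b=cv2.resize(b,(630*1,540),interpolation=cv2.INTER_CUBIC)
cv2.imwrite('pics/a.png',a);cv2.imwrite('pics/b.png',b)
E
```

```text
(no output)
```

View pics/a.png

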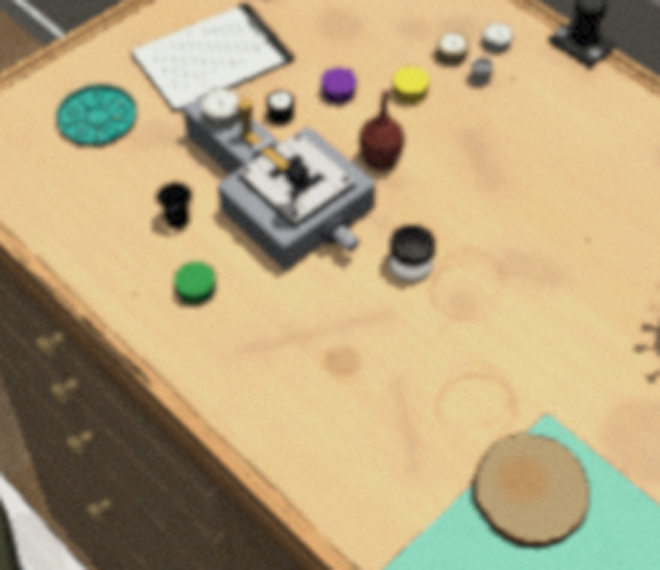

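View pics/b.png

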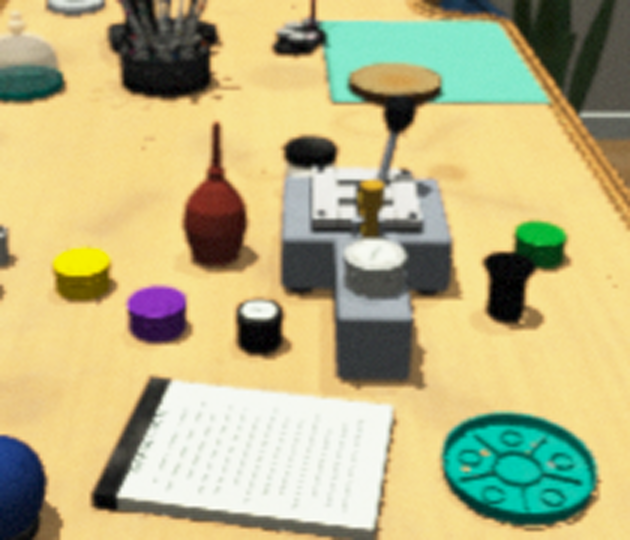

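The pale grey tin on the track end is at scene (274,184) and side (345,247). The green, purple and yellow ones are look-alikes, and the white-topped black one is small_tin. The wooden disc is on the right at scene (377,312), the tray on the left. These crops confirm the tin. The lever knob is at side (353,197), towards the near end of the right slot.

```bash
python3 - <<'E'
from h import *
a=shot('scene');b=shot('side')
for n,z,p,q in [('tintop',70,(273.7,183.5),(345,244.3)),('boltknobtop',100,(281.7,184),(344,221.5)),('discc',14,(377,312),(351.5,187)),
 ('trackendL',48,None,(331.5,265.5)),('trackendR',48,None,(357,266)),
 ('platecornerfarR',57,None,(324,217)),('nearR',57,None,(357,217)),('nearL',57,None,(361,236)),('farL',57,None,(324,236))]:
    print(n,*[ray(d,x,z).round(1).tolist() for d,x in ((a,p),(b,q)) if x])
d=shot('wrist','w0.png');print(d['pose'].round(3).tolist())
E
```

```text
tintop [532.0, 269.9, 70.0] [528.9, 274.0, 70.0]
boltknobtop [530.0, 229.0, 100.0] [528.5, 237.4, 100.0]
discc [457.6, -206.6, 14.0] [460.0, -185.8, 14.0]
trackendL [556.4, 312.4, 48.0]
trackendR [510.3, 314.9, 48.0]
platecornerfarR [560.8, 124.1, 57.0]
nearR [485.9, 124.5, 57.0]
nearL [489.7, 216.4, 57.0]
farL [565.4, 215.6, 57.0]
[[0.236, 0.935, 0.264, 57.715], [0.972, -0.227, -0.063, 526.673], [0.001, 0.272, -0.962, 374.415], [0.0, 0.0, 0.0, 1.0]]
```

```bash
python3 -m pendant '-.0496 -.0131 0 0;-.0496 -.0131 0 0;-.0496 -.0131 0 0;-.0496 -.0131 0 0;-.0496 -.0131 0 0;-.0496 -.0131 0 0;-.0496 -.0131 0 0;-.0496 -.0131 0 0;-.0496 -.0131 0 0' 0.7
python3 -m pendant '0 0 0 .173;0 0 0 .173;0 0 0 .173;0 0 0 .173;0 0 0 .173;0 0 0 .173;0 0 0 .173;0 0 0 .173;0 0 0 0'
python3 - <<'E'
from h import *
d=shot('wrist','w1.png');print(d['pose'].round(3).tolist())
for n in 'gate lever_knob bolt_knob tin'.split():
    for r in models.boxes_of('wrist',n)[:3]:
        print(n,round(r['p'],2),np.round(r['at']).tolist(),proj(d,r['at']).round().tolist())
E
```

```text
time_s: 2.48
eef_pos: [531.2, 289.5, 231.3]
ee_rot: [0.0, 0.119, 0.993, 0.0]
force: [0.4, 1.1, -0.1]
grip_width: 0.699
grip_force: 0.0
time_s: 3.6
eef_pos: [529.7, 290.5, 231.2]
ee_rot: [-0.0, 0.724, 0.689, -0.0]
force: [-0.2, -0.2, -0.4]
grip_width: 0.7
grip_force: 0.0
[[0.999, -0.048, -0.013, 533.98], [-0.049, -0.962, -0.27, 359.39], [0.001, 0.27, -0.963, 374.349], [0.0, 0.0, 0.0, 1.0]]
gate 0.76 [527.0, 181.0, 54.0] [[316.0, 272.0]]
gate 0.68 [552.0, 53.0, 7.0] [[338.0, 336.0]]
lever_knob 0.86 [502.0, 138.0, 77.0] [[296.0, 318.0]]
lever_knob 0.54 [453.0, 399.0, 3.0] [[241.0, 80.0]]
bolt_knob 0.55 [528.0, 230.0, 58.0] [[315.0, 234.0]]
tin 0.73 [723.0, 195.0, 24.0] [[474.0, 243.0]]
tin 0.68 [528.0, 272.0, 66.0] [[313.0, 200.0]]
tin 0.64 [383.0, 171.0, 16.0] [[205.0, 270.0]]
```

View pics/w1.png

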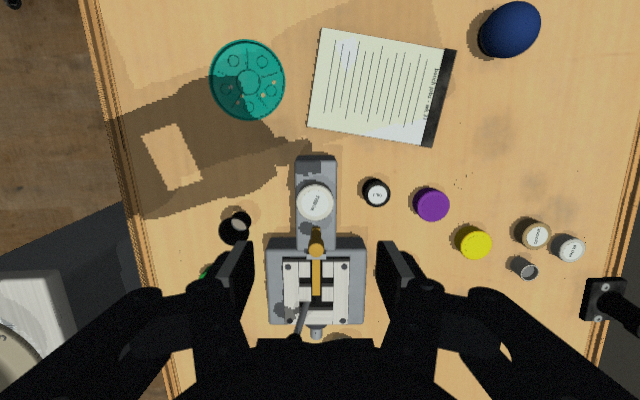

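The wrist view shows the pale tin on the track at (316,201), the bolt knob at (316,235), the gate plate with corners at about (283,261)-(349,321), and the lever leaning near/right at about (298,320).

```bash
python3 - <<'E'
from h import *
d=shot('wrist')
for n,z,p in [('tintop',70,(315.5,200.5)),('tL',48,(296,157)),('tR',48,(337,157)),('p1',57,(283,261)),('p2',57,(349,261)),('p3',57,(349,321)),('p4',57,(283,321)),('knobtop',100,(316,233)),('dl',48,(266,237)),('dr',48,(367,237)),('slotL',57,(315,261)),('spind',26,(316,333))]:
    print(n,ray(d,p,z).round(1))
E
```

```text
tintop [530.8 272.3  70. ]
tL [512.3 314.9  48. ]
tR [555.7 312.7  48. ]
p1 [490.5 199.2  57. ]
p2 [565.2 195.5  57. ]
p3 [563.7 115.8  57. ]
p4 [484.3 119.7  57. ]
knobtop [530.1 248.7 100. ]
dl [472.2 225.6  48. ]
dr [587.1 219.9  48. ]
slotL [526.7 197.4  57. ]
spind [522.1  75.3  26. ]
```

```bash
python3 -m pendant '-.009 .001 .04 0;-.009 .001 .04 0;0 0 .04 0;0 0 .03 0;0 0 .02 0;0 0 .012 0;0 0 0 0'
python3 - <<'E'
from h import *
d=shot('wrist','w2.png')
E
```

```text
time_s: 4.78
eef_pos: [530.7, 272.4, 49.0]
ee_rot: [-0.0, 0.725, 0.689, -0.0]
force: [0.1, 0.4, 0.4]
grip_width: 0.702
grip_force: 0.0
```

View pics/w2.png

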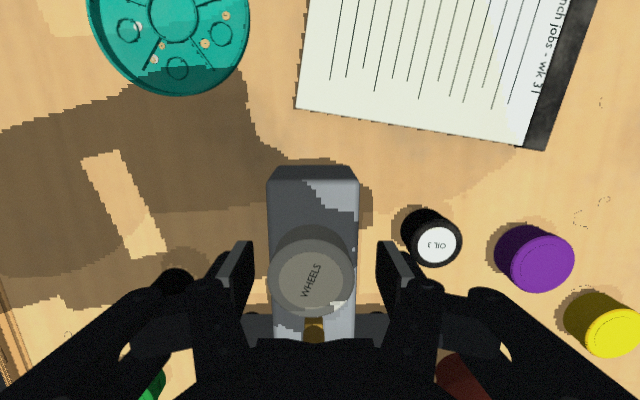

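The tin (310,273) sits centred between the pads, and the fingers are clear of the small tin (432,238). Closing gently.

```bash
python3 -m pendant '0 0 0 0;0 0 0 0;0 0 0 0;0 0 0 0;0 0 0 0' 0.3 25; python3 -m pendant '0 0 -.01 0;0 0 -.02 0;0 0 -.04 0;0 0 -.05 0;0 0 0 0'
python3 - <<'E'
from h import *
s=shot('side','s1.png')
for n in ('tin','rest_disc'):
    for c in ('side',):
        print(n,[(round(r['p'],2),np.round(r['at']).tolist()) for r in models.boxes_of(c,n)])
d=shot('scene')
im=cv2.cvtColor(d['color'],cv2.COLOR_RGB2BGR)[280:350,340:420]; cv2.imwrite('pics/d.png',cv2.resize(im,None,fx=7,fy=7,interpolation=cv2.INTER_CUBIC))
E
```

```text
time_s: 5.45
eef_pos: [531.3, 272.6, 50.4]
ee_rot: [0.0, 0.725, 0.689, 0.001]
force: [-1.2, -1.0, 6.6]
grip_width: 0.438
grip_force: 25.1
time_s: 6.08
eef_pos: [532.4, 272.9, 173.8]
ee_rot: [0.002, 0.725, 0.689, 0.004]
force: [0.1, -0.1, -1.2]
grip_width: 0.438
grip_force: 25.2
tin [(0.69, [722.0, 202.0, 17.0]), (0.57, [534.0, 281.0, 187.0]), (0.56, [394.0, 163.0, 21.0])]
rest_disc [(0.36, [432.0, 239.0, 26.0]), (0.25, [461.0, 399.0, 4.0])]
```

View pics/d.png

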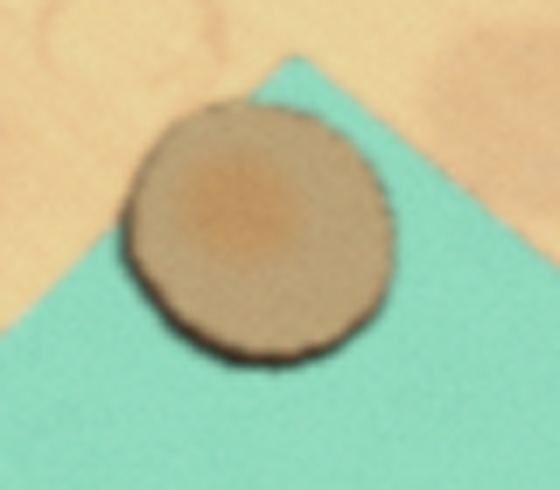

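The disc in the scene image is centred at (377.6,312.6), which puts it near (458,-206). I'll carry the tin over and check from near.

```bash
python3 -m pendant '-.02 -.003 0 0;-.045 -.005 0 0;-.05 -.0055 0 0;-.055 -.0055 0 0;-.055 -.0055 0 0;-.055 -.0055 .01 0;-.055 -.006 .02 0;-.05 -.005 .02 0;-.04 -.005 .02 0;-.03 -.004 .01 0'
python3 -m pendant '0 0 0 0;0 0 0 0'
python3 - <<'E'
from h import *
d=shot('wrist','w3.png')
for n in ('tin','rest_disc'): print(n,[(round(r['p'],2),np.round(r['at']).tolist()) for r in models.boxes_of('wrist',n)])
E
```

```text
time_s: 7.52
eef_pos: [456.4, -180.5, 87.4]
ee_rot: [-0.002, 0.725, 0.688, -0.0]
force: [0.4, 0.4, 0.6]
grip_width: 0.437
grip_force: 25.2
time_s: 7.78
eef_pos: [457.6, -178.7, 89.0]
ee_rot: [-0.001, 0.725, 0.689, -0.0]
force: [-0.4, 0.2, -0.9]
grip_width: 0.435
grip_force: 25.2
tin [(0.68, [454.0, -179.0, 109.0])]
rest_disc [(0.9, [460.0, -182.0, 11.0])]
```

View pics/w3.png

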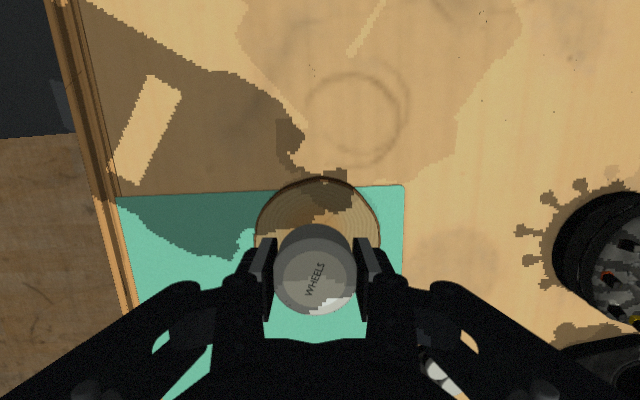

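The tin is held level at (314,268). The disc shows behind it with edges at left (254,233), right (380,233) and top (318,178).

```bash
python3 - <<'E'
from h import *
d=shot('wrist')
for z,p in [(14,(254,233)),(14,(380,233)),(14,(318,178)),(14,(280,192)),(14,(360,193)),(109,(315,264))]: print(p,ray(d,p,z).round(1))
E
```

```text
(254, 233) [ 412.  -195.6   14. ]
(380, 233) [ 507.6 -200.4   14. ]
(318, 178) [ 462.5 -155.5   14. ]
(280, 192) [ 434.3 -164.5   14. ]
(360, 193) [ 492.7 -168.2   14. ]
(315, 264) [ 459.2 -174.3  109. ]
```

```bash
python3 -m pendant '-.012 .0015 .02 0;-.012 .0015 .025 0;0 0 .015 0;0 0 .008 0;0 0 0 0;0 0 .002 0;0 0 0 0'
```

```text
time_s: 8.85
eef_pos: [459.7, -203.5, 19.7]
ee_rot: [0.0, 0.725, 0.689, 0.0]
force: [-0.2, 0.5, 1.0]
grip_width: 0.437
grip_force: 25.2
```

```bash
python3 -m pendant '0 0 .0015 0;0 0 0 0'; python3 -m pendant '0 0 .0015 0;0 0 0 0'
```

```text
time_s: 9.1
eef_pos: [459.5, -203.6, 17.8]
ee_rot: [-0.0, 0.725, 0.689, -0.0]
force: [-0.7, 0.0, 0.3]
grip_width: 0.435
grip_force: 25.2
time_s: 9.35
eef_pos: [459.5, -203.6, 16.4]
ee_rot: [0.0, 0.725, 0.689, 0.0]
force: [-0.7, 0.5, 2.8]
grip_width: 0.437
grip_force: 25.4
```

```bash
python3 -m pendant '0 0 0 0;0 0 0 0;0 0 0 0' 0.65; python3 -m pendant '0 0 -.02 0;0 0 -.04 0;0 0 -.05 0;0 0 -.04 0;0 0 0 0;0 0 0 0'
python3 - <<'E'
from h import *
d=shot('wrist','w4.png');shot('side','s4.png')
for c in ('wrist','side'):
  for n in ('tin','rest_disc','lever_knob'): print(c,n,[(round(r['p'],2),np.round(r['at']).tolist()) for r in models.boxes_of(c,n)])
E
```

```text
time_s: 9.72
eef_pos: [459.4, -203.6, 16.2]
ee_rot: [-0.0, 0.725, 0.689, -0.0]
force: [0.2, 0.0, 1.2]
grip_width: 0.65
grip_force: 0.0
time_s: 10.48
eef_pos: [459.1, -203.3, 165.4]
ee_rot: [-0.001, 0.725, 0.689, -0.0]
force: [0.1, 0.5, 0.1]
grip_width: 0.649
grip_force: 0.0
wrist tin [(0.63, [458.0, -208.0, 32.0])]
wrist rest_disc [(0.59, [456.0, -198.0, 10.0])]
wrist lever_knob []
side tin [(0.69, [721.0, 206.0, 20.0]), (0.63, [391.0, 166.0, 23.0]), (0.59, [671.0, 256.0, 19.0]), (0.44, [463.0, -193.0, 29.0])]
side rest_disc [(0.64, [464.0, -181.0, 10.0]), (0.3, [461.0, 396.0, 3.0])]
side lever_knob [(0.55, [506.0, 133.0, 102.0])]
```

View pics/w4.png

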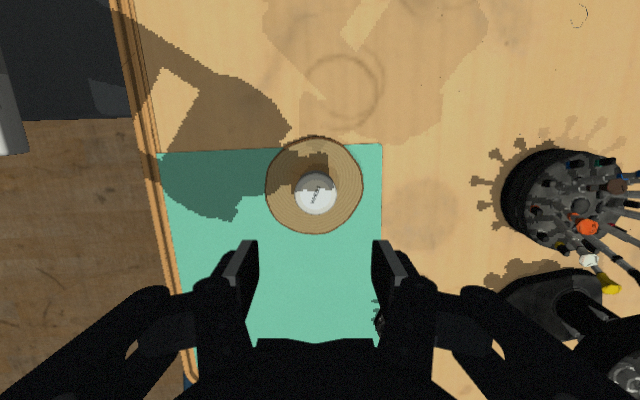

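The tin stands upright on the disc at (315,192), and the disc centre is at (314,185). On to the bolt knob.

```bash
python3 -m pendant '.02 .003 0 0;.045 .005 0 0;.05 .0055 0 0;.05 .0055 0 0;.055 .0055 0 0;.055 .0055 0 0;.055 .0055 0 0;.05 .005 0 0;.04 .005 0 0;.02 .0035 0 0'
python3 -m pendant '0 0 0 0;0 0 0 0'
python3 - <<'E'
from h import *
d=shot('wrist','w5.png')
cv2.imwrite('pics/w5c.png',cv2.resize(cv2.imread('pics/w5.png')[130:330,220:420],(600,600)))
print([proj(d,p).round(1).tolist() for p in ([529.8,233.4,100],[531.5,267.4,100],[526,157.5,57])])
E
```

```text
time_s: 12.12
eef_pos: [530.7, 235.4, 166.0]
ee_rot: [-0.0, 0.724, 0.69, -0.0]
force: [-0.7, -0.2, 0.0]
grip_width: 0.649
grip_force: 0.0
time_s: 12.38
eef_pos: [530.7, 232.6, 166.1]
ee_rot: [-0.0, 0.725, 0.689, -0.0]
force: [-0.0, -0.3, 0.1]
grip_width: 0.646
grip_force: 0.0
[[[311.9, 211.8]], [[311.7, 164.4]], [[312.6, 276.2]]]
```

View pics/w5c.png

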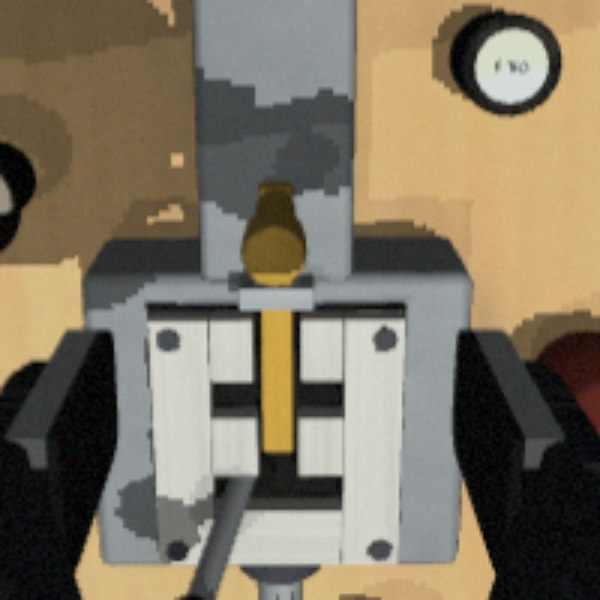

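The knob top is at crop (274,250), full frame (311,213), which matches the prediction. Descending and gripping.

```bash
python3 -m pendant '0 -.001 .03 0;0 0 .03 0;0 0 .02 0;0 0 .011 0;0 0 0 0'; python3 -m pendant '0 0 0 0;0 0 0 0;0 0 0 0;0 0 0 0;0 0 0 0;0 0 0 0' 0.05 40
```

```text
time_s: 13.05
eef_pos: [529.8, 232.9, 75.2]
ee_rot: [-0.0, 0.725, 0.689, -0.0]
force: [0.0, 0.7, 0.2]
grip_width: 0.648
grip_force: 0.0
time_s: 13.8
eef_pos: [528.4, 233.8, 76.1]
ee_rot: [-0.001, 0.725, 0.689, -0.001]
force: [-10.7, 1.6, 8.7]
grip_width: 0.169
grip_force: 38.9
```

```bash
python3 -m pendant '.005 0 0 0;.01 0 0 0;.01 0 0 0;.007 0 0 0;.003 0 0 0;0 0 0 0;0 0 0 0'
```

```text
time_s: 14.68
eef_pos: [529.9, 267.8, 76.0]
ee_rot: [-0.001, 0.725, 0.689, -0.002]
force: [-10.6, -5.6, 9.3]
grip_width: 0.169
grip_force: 39.1
```

```bash
python3 -m pendant '.002 0 0 0;.001 0 0 0;0 0 0 0'; python3 -m pendant '0 0 0 0;0 0 0 0;0 0 0 0;0 0 0 0' 0.55;  python3 -m pendant '0 0 -.03 0;0 0 -.04 0;0 0 -.03 0;0 0 0 0;0 0 0 0'
python3 - <<'E'
from h import *
d=shot('wrist','w6.png')
cv2.imwrite('pics/w6c.png',cv2.resize(cv2.imread('pics/w6.png')[130:380,200:440],(576,600)))
for n in ('lever_knob',): 
  for c in ('wrist','side'):
    e=shot(c,'x_%s.png'%c); print(c,[(round(r['p'],2),np.round(r['at']).tolist()) for r in models.boxes_of(c,n)])
G=np.array([526,157.5]);a=-.051
R=np.array([[np.cos(a),-np.sin(a)],[np.sin(a),np.cos(a)]])
s=-.32
for f in (-.29,-.2,-.1):
  k=np.array([110*np.sin(f),110*np.sin(s)*np.cos(f)]); z=6+110*np.cos(s)*np.cos(f)
  w=G+R@k; print(f,w,z,proj(e,[*w,z]))
E
```

```text
time_s: 15.05
eef_pos: [530.0, 268.2, 75.8]
ee_rot: [0.0, 0.725, 0.689, -0.005]
force: [-13.0, -20.9, 11.6]
grip_width: 0.171
grip_force: 39.4
time_s: 15.55
eef_pos: [531.8, 271.5, 75.3]
ee_rot: [0.0, 0.725, 0.689, 0.0]
force: [-0.3, 0.4, 0.0]
grip_width: 0.55
grip_force: 0.0
time_s: 16.18
eef_pos: [531.4, 271.3, 174.2]
ee_rot: [-0.0, 0.725, 0.689, -0.001]
force: [0.4, 0.0, -0.1]
grip_width: 0.551
grip_force: 0.0
wrist [(0.7, [507.0, 141.0, 66.0]), (0.29, [528.0, 198.0, 48.0])]
side [(0.77, [505.0, 132.0, 98.0])]
-0.29 [492.89585563 125.98914577] 106.05589283769568 [[355.16398397 197.18248318]]
-0.2 [502.44599622 124.74556663] 108.33452985423338 [[350.85917857 196.01229495]]
-0.1 [513.27746166 123.67513432] 109.89425143036026 [[345.96911602 195.17138323]]
```

View pics/w6c.png

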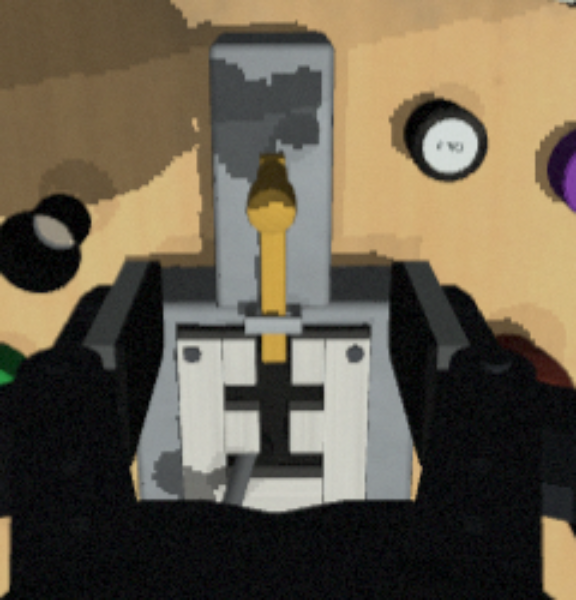

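The bolt is drawn, with its tip at (273,362) clear of the left slot at row 395. The lever stem is in the right slot on the near side, at (242,475). Moving over the lever knob.

```bash
python3 -m pendant '-.02 -.004 0 0;-.04 -.006 0 0;-.045 -.007 0 0;-.03 -.005 0 0;-.013 -.0025 0 0;0 0 0 0;0 0 0 0' 0.65
python3 - <<'E'
from h import *
d=shot('wrist','w7.png');s=shot('side','s7.png')
cv2.imwrite('pics/s7c.png',np.hstack([cv2.resize(cv2.imread('pics/s7.png')[150:250,290:390],(400,400),interpolation=cv2.INTER_CUBIC),cv2.resize(cv2.imread('pics/w7.png')[150:350,220:420],(400,400))]))
for c in ('wrist','side'): print(c,[(round(r['p'],2),np.round(r['at']).tolist()) for r in models.boxes_of(c,'lever_knob')])
E
```

```text
time_s: 17.3
eef_pos: [499.9, 125.7, 175.2]
ee_rot: [-0.0, 0.725, 0.689, 0.0]
force: [-0.3, 0.3, 0.2]
grip_width: 0.649
grip_force: 0.0
wrist [(0.95, [496.0, 130.0, 118.0])]
side [(0.71, [503.0, 130.0, 98.0])]
```

View pics/s7c.png

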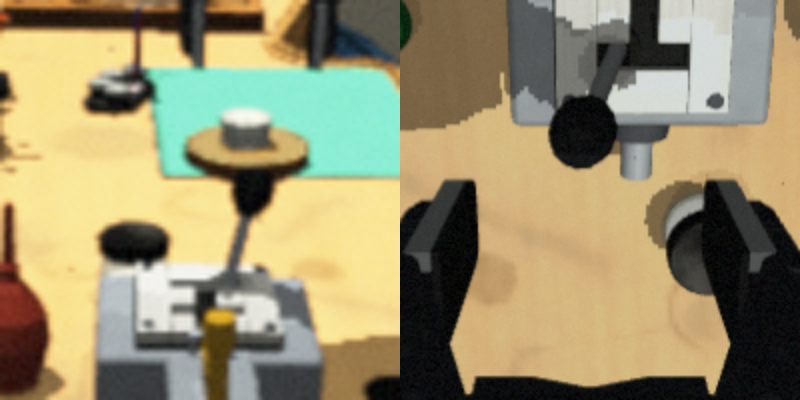

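The lever knob is at wrist pixel (311.5,215.5), the same offset as the bolt knob had, so it is centred under the gripper. The tin is still upright on the disc. Descending to grip the lever knob.

```bash
python3 -m pendant '0 -.001 .03 0;0 0 .03 0;0 0 .015 0;0 0 .007 0;0 0 0 0'; python3 -m pendant '0 0 0 0;0 0 0 0;0 0 0 0;0 0 0 0' 0.1 20
```

```text
time_s: 18.12
eef_pos: [499.0, 124.9, 93.6]
ee_rot: [0.0, 0.725, 0.689, 0.0]
force: [-0.4, 0.0, -0.9]
grip_width: 0.651
grip_force: 0.0
time_s: 18.62
eef_pos: [499.0, 124.7, 93.9]
ee_rot: [0.0, 0.725, 0.689, 0.0]
force: [-2.1, -1.5, 6.4]
grip_width: 0.259
grip_force: 19.6
```

```bash
python3 -m pendant '0 .006 -.001 0;0 .008 -.001 0;0 .007 0 0;0 .0035 0 0;0 0 0 0;0 0 0 0'
python3 -m pendant '.006 0 -.001 0;.008 0 -.001 0;.008 0 -.001 0;0 0 0 0;0 0 0 0'
```

```text
time_s: 19.38
eef_pos: [523.1, 123.7, 94.9]
ee_rot: [-0.0, 0.725, 0.689, -0.0]
force: [-0.5, 0.4, -2.9]
grip_width: 0.261
grip_force: 19.9
time_s: 20.0
eef_pos: [524.9, 145.8, 98.8]
ee_rot: [0.001, 0.725, 0.689, 0.001]
force: [-1.0, -0.9, 5.3]
grip_width: 0.258
grip_force: 20.5
```

```bash
python3 -m pendant '.008 0 -.001 0;.008 0 0 0;.008 0 0 0;.008 0 .001 0;.008 0 .001 0;.005 0 .001 0;.0015 0 .001 0;0 0 0 0;0 0 0 0'
```

```text
time_s: 21.12
eef_pos: [526.6, 191.9, 95.3]
ee_rot: [-0.0, 0.725, 0.689, -0.0]
force: [-0.6, -0.5, -3.4]
grip_width: 0.264
grip_force: 20.0
```

```bash
python3 -m pendant '0 .006 0 0;0 .008 .001 0;0 .008 .001 0;0 .005 .001 0;0 .003 .001 0;0 0 0 0;0 0 0 0'
```

```text
time_s: 22.0
eef_pos: [557.0, 190.5, 91.5]
ee_rot: [0.0, 0.725, 0.689, 0.0]
force: [0.6, 1.1, 0.9]
grip_width: 0.264
grip_force: 20.1
```

```bash
python3 -m pendant '0 .002 0 0;0 0 0 0;0 .002 0 0;0 0 0 0'
```

```text
time_s: 22.5
eef_pos: [559.6, 190.4, 90.9]
ee_rot: [-0.001, 0.725, 0.689, -0.001]
force: [-7.5, 1.5, 2.1]
grip_width: 0.259
grip_force: 20.3
```

```bash
python3 -m pendant '0 .002 0 0;0 0 0 0;0 0 0 0'; python3 -m pendant '0 0 0 0;0 0 0 0;0 0 0 0;0 0 0 0' 0.6; python3 -m pendant '0 0 -.02 0;0 0 -.04 0;0 0 -.03 0;0 0 0 0;0 0 0 0'
python3 - <<'E'
from h import *
s=ctrl.sense();T=s['eef_pos'];print(T)
k=np.array([531.5,268.0]); d=k-T[:2]; tx=np.array([.0513,.9987]);ty=np.array([.9987,-.0513]); print(d@tx,d@ty)
E
```

```text
time_s: 22.88
eef_pos: [560.5, 190.4, 90.7]
ee_rot: [-0.002, 0.725, 0.689, -0.002]
force: [-12.6, 2.5, 4.0]
grip_width: 0.261
grip_force: 20.6
time_s: 23.38
eef_pos: [562.9, 190.1, 91.3]
ee_rot: [0.0, 0.725, 0.689, 0.0]
force: [0.4, 0.3, 0.0]
grip_width: 0.599
grip_force: 0.0
time_s: 24.0
eef_pos: [562.4, 190.1, 180.4]
ee_rot: [-0.0, 0.725, 0.689, -0.001]
force: [-0.8, -0.1, -0.9]
grip_width: 0.599
grip_force: 0.0
[562.35010402 190.1013724  180.39287316]
76.21474904376402 -34.80619847596573
```

```bash
python3 -m pendant '.02 -.009 0 0;.03 -.014 0 0;.02 -.009 0 0;.006 -.003 0 0;0 0 0 0;0 0 0 0'
python3 - <<'E'
from h import *
d=shot('wrist','w8.png')
cv2.imwrite('pics/w8c.png',cv2.resize(cv2.imread('pics/w8.png')[130:380,200:440],(576,600)))
for n in('lever_knob','bolt_knob'):print(n,[(round(r['p'],2),np.round(r['at']).tolist()) for r in models.boxes_of('wrist',n)])
E
```

```text
time_s: 24.75
eef_pos: [531.9, 267.2, 181.2]
ee_rot: [0.0, 0.725, 0.689, -0.0]
force: [-0.4, -0.5, -0.5]
grip_width: 0.598
grip_force: 0.0
lever_knob [(0.78, [551.0, 188.0, 116.0]), (0.43, [600.0, 262.0, 20.0])]
bolt_knob [(0.74, [532.0, 258.0, 52.0])]
```

View pics/w8c.png

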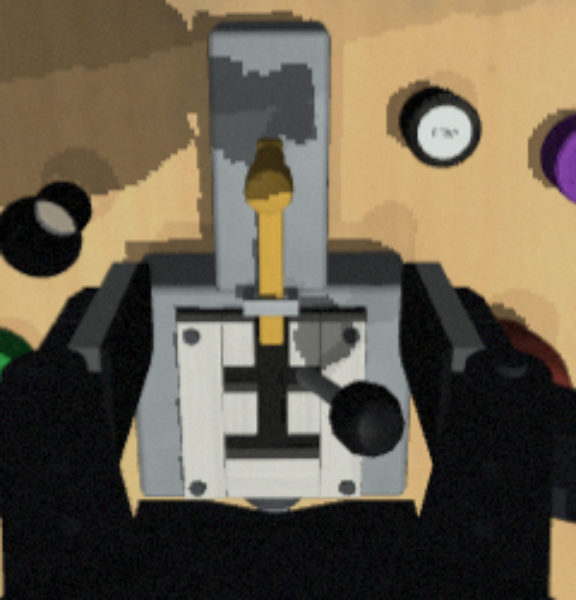

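The lever is at the far end of the left slot, with its knob at (367,418). The bolt knob is at (269,187), still drawn. Now gripping it and pushing home.

```bash
python3 -m pendant '0 -.001 .035 0;0 -.0005 .035 0;0 0 .025 0;0 0 .01 0;0 0 0 0'; python3 -m pendant '0 0 0 0;0 0 0 0;0 0 0 0;0 0 0 0;0 0 0 0;0 0 0 0' 0.05 40
python3 -m pendant '-.005 0 0 0;-.01 0 0 0;-.01 0 0 0;-.007 0 0 0;-.003 0 0 0;0 0 0 0;0 0 0 0'
```

```text
time_s: 25.52
eef_pos: [530.2, 267.8, 76.4]
ee_rot: [-0.0, 0.725, 0.689, -0.0]
force: [0.3, -0.2, 0.9]
grip_width: 0.597
grip_force: 0.0
time_s: 26.28
eef_pos: [529.7, 268.1, 77.3]
ee_rot: [-0.0, 0.725, 0.689, -0.0]
force: [-5.2, -0.2, 5.2]
grip_width: 0.172
grip_force: 38.9
time_s: 27.15
eef_pos: [528.2, 234.4, 77.4]
ee_rot: [-0.001, 0.725, 0.689, 0.001]
force: [-4.4, 5.6, 4.4]
grip_width: 0.168
grip_force: 39.1
```

```bash
python3 -m pendant '-.002 0 0 0;-.0015 0 0 0;0 0 0 0'; python3 -m pendant '0 0 0 0;0 0 0 0;0 0 0 0;0 0 0 0' 0.45;  python3 -m pendant '0 0 -.02 0;0 0 -.03 0;.01 0 -.03 0;.03 0 -.03 0;.03 0 0 0;0 0 0 0;0 0 0 0'
python3 - <<'E'
from h import *
d=shot('wrist','w9.png');s=shot('side','s9.png')
cv2.imwrite('pics/w9c.png',np.hstack([cv2.resize(cv2.imread('pics/w9.png')[150:350,220:420],(400,400)),cv2.resize(cv2.imread('pics/s9.png')[160:300,230:370],(400,400),interpolation=cv2.INTER_CUBIC)]))
E
```

```text
time_s: 27.52
eef_pos: [528.2, 233.9, 77.7]
ee_rot: [-0.002, 0.725, 0.689, 0.004]
force: [-1.6, 25.2, 1.8]
grip_width: 0.165
grip_force: 39.0
time_s: 28.02
eef_pos: [528.2, 229.3, 76.3]
ee_rot: [0.0, 0.725, 0.689, -0.0]
force: [-0.6, 0.2, 0.1]
grip_width: 0.45
grip_force: 0.0
time_s: 28.9
eef_pos: [531.6, 298.7, 185.9]
ee_rot: [-0.0, 0.725, 0.689, -0.001]
force: [0.1, -0.4, 0.3]
grip_width: 0.45
grip_force: 0.0
```

View pics/w9c.png

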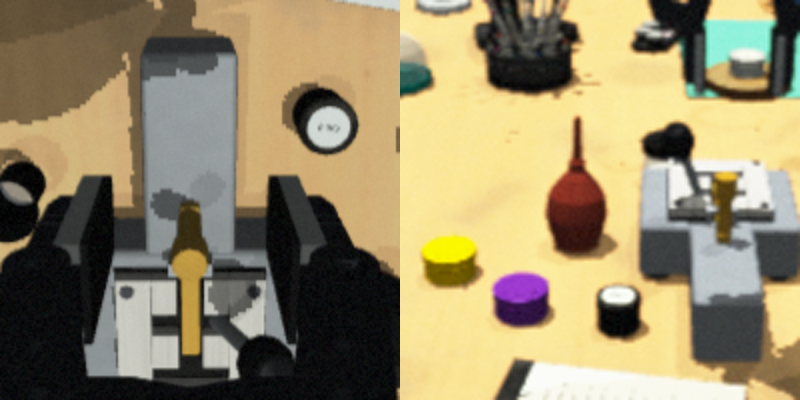

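The bolt is home, with its knob at (190,262) and its tip past the left slot at (190,352). The lever is far-left at (265,358), the tin is upright on the disc, the neighbours are undisturbed and the gripper is clear.

```bash
python3 -c "
from rig import ctrl
print(ctrl.finish_job())"
```

```text
the job is handed in; nothing more can be done
None
```

The job is done and handed in at about 29 s: the tin stands upright on the wooden disc, the lever is at the far end of the left slot, the bolt is pushed fully home, and the gripper is clear of everything.

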